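Fill a tray with turned feet from a press-down feeder

ROBOT

A 6-joint arm with a two-finger parallel gripper is mounted at the origin on the work surface. World frame = base frame: x ahead of the robot, y to its left, z up, the work surface at z = 0. Lengths are in m, angles in degrees, forces in N, time in s.
With the tool pointing down it reaches from about 0.425 to 0.925 m from the base axis. Payload 12.5 kg.
Tool frame: the origin (TCP) lies at the very end of the fingers, on their centre line; the grasp point (between the pads) lies 19 mm behind it; z points along the fingers, y is the line along which they close (so a half turn about z gives the same grasp; the last joint's range is limited). The gripper opens to 85 mm and grips with 20 to 120 N. Pads are 22 mm wide; open, the fingers measure 114 mm over their backs; the gripper's body (76 mm by 85 mm) begins 54 mm behind the grasp point. The pads swing forward as they close: fully open they stand 13 mm farther back than shut.
Start: joints at [61.73, 28.126, 89.318, -0, 62.55, -6.05], TCP at [0.236, 0.579, 0.231] pointing down, gripper open.
Joint ranges: [-177.58, 177.58], [-47.91, 125.51], [2.72, 160], [-65.01, 245.01], [3.68, 167.84], [-153.87, 153.87]. Speed limits (degrees/s): [127.2, 127.2, 159.86, 180, 180, 180].

INTERFACE

Orientations are given as [roll, pitch, yaw] about the fixed x, y, z axes, in that order (R = Rz(yaw) Ry(pitch) Rx(roll)).
In Python, from plant import arm gives the robot as it stands.
- The arm moves only by the tool shift_gripper, called as name([rows], argument=value, ...), one row to a line, values as JSON. Schema: {"type":"object","properties":{"ticks":{"type":"array","items":{"type":"array","prefixItems":[{"type":"array","items":{"type":"number"},"minItems":3,"maxItems":3},{"type":"array","items":{"type":"number"},"minItems":3,"maxItems":3}],"minItems":2,"maxItems":2},"minItems":1,"maxItems":20},"jaw":{"type":"number"},"grip_n":{"type":"number"},"only":{"type":"string"},"quiet":{"type":"boolean"},"lines":{"type":"string"}},"required":["ticks"],"additionalProperties":false}. ticks is a list of rows, 1 to 20 of them, each written [[dx, dy, dz], [rx, ry, rz]]: dx, dy, dz in m, then a rotation vector rx, ry, rz in degrees; each row is the pose to reach, as a shift and turn from the pose commanded when the call began, along the tool's axes at that moment; what a row does not reach only later rows make up. A row lasts 1/12 s, in which the tool goes at most 0.0417 m and 7.16 degrees, less where a joint would pass 70% of its speed; a pose out of reach is approached as far as the arm can. jaw is the opening from 0.0 (shut) to 1.0 (fully open), set as the call begins (left out keeps the last). The fingers move at their own pace and stop on an object; grip_n is the grip in N (left out, the last holds). Time passes only in rows, so rows that do not move let the fingers close. The tool returns the time, the measured TCP pose, the force, the opening and the grip force at its end. only (a regular expression) keeps the lines of the reply that match it, lines (a string "A,B") keeps lines A to B, and quiet returns only ok. Input that does not fit is refused with a message, and nothing moves.
- arm.observe(): the state, without advancing time (a new reading comes with each control period).
- arm.grab_frame(name): name is "side" or "top"; returns the picture (420x560x3 uint8, red, green, blue); there is no depth.
- arm.calibration(name): a dict with "mtx" (3x3 intrinsics, pixels), "k1" (the pictures are not rectified: a ray, as slopes to the right and down, at radius r is drawn at 1 + k1 r^2 times it, then the intrinsics apply), "extrinsics" (4x4, takes a point from camera to world coordinates). Camera axes: x right, y down, z forward; pixel columns grow to the right and rows downward; lengths in m; the calibration is good to about 2 mm. A picture is of the moment at which its call begins. calibration takes no time and is no camera call.
- arm.job_done(): hands the job in; it is judged then, once.
The state is a dict: "time_s": time; "joints": joint angles; "qvel": joint speeds; "tau": joint torques, N m; "tool_pos": TCP position; "eef_rot": TCP orientation; "force": force on the tool from outside, world axes, zero at the start; "wrist_torque": the same for the moment, N m; "finger_gap": opening from 0.0 (shut) to 1.0 (fully open); "grip_force": force on a finger pad.
Only numpy, scipy, OpenCV 4.12 (cv2) and the standard library are available. Lean on these libraries where they do the work, as an engineer would, in place of code of your own. Each camera call takes 0.05 s, during which the arm holds its last target. There are 200 camera calls.

TASK

Pick up the wooden tray by its grip tab or wall, set it level on the feeder's spring-loaded rest plate close up to the gate under the mouth of the chute, and push the tray and plate down 50 mm so that the gate opens and all three turned wooden feet slide into the tray. Finish while still gripping the tray and holding it pressed down at 50 mm with the three feet in it (do not let go), and leave the jar and the glue bottle where they are.

Things in the scene. Friction and masses are not known exactly. Their poses are not given: they have to be found in the camera images.
- feeder: Fixed bench feeder: grey base plate 310 x 160 x 12 mm (x -70 to +240, y +-80 mm), rest plate in front, sloping steel chute behind. Origin: on the bench (z=0) directly below the centre of the rest plate. x points level from the rest plate to the chute (away from the robot, yaw within 0.3 rad), z up.
- lip (a point): Middle of the lower lip of the chute floor, 74.5 mm from the feeder's origin along x and 140 mm above the bench. From here the polished chute, 38 mm wide inside with 26 mm sides, rises away from the robot at 38 degrees for 160 mm. Axes as the feeder's.
- rest_top (a point): Centre of the upper face of the rest plate, level plywood 10 mm thick, 130 mm wide (y), from 64 mm towards the robot to 70 mm towards the chute; 95 mm above the bench when unpressed. It only slides straight down, with the gate. A pointer on it runs along a strip with marks every 10 mm; the long mark is 50 mm travel. Axes as the feeder's.
- gate_top (a point): Top middle of the gate, an upright steel sheet 50 mm wide and 4 mm thick fixed to the rest plate: 70 mm from rest_top towards the chute (its robot-side face 68 mm), 73 mm above the plate. Unpressed it stands 28 mm above the lip and closes the chute; at 28 mm travel it is level with the lip. A gap over 15 mm between gate and tray may swallow a foot.
- rest (a joint): Downward travel of the rest plate in m: 0 = up, gate closed; 0.06 = bottom stop. A spring pushes it up, with 6 N at 0 and 180 N/m more (15 N at 50 mm, 16.8 N at the stop), so the tray's weight alone does not move it and it rises if let go. The job wants 0.050.
- tray: Loose open wooden tray, 116 (its x) x 110 mm (its y), walls 42 high, 6 thick, lacquered slippery floor 6, about 250 g. Origin: centre of its underside, z up. Starts left or right of the feeder, its -x wall, with the grip tab, facing the robot (yaw within 0.5 rad). On the plate the tab belongs on the robot's side; centred on rest_top the far wall clears the gate by 10 mm.
- tab (a point): Grip point on the tray's tab, an upright board on its -x wall 12 mm thick (along tray x), 60 mm wide (y), its top 80 mm above the tray's underside. The point is mid-thickness, 52 mm from the tray's centre, 64 mm above the underside, 16 mm below the tab's top. Pinch it along tray x from above. Axes as the tray's.
- foot0_mid (a point): Middle of turned wooden foot 0 (a round furniture foot, a disc 30 mm wide and 16 mm high with a turned groove, lacquered smooth, 12 g). The three alike stand in single file in the chute behind the gate; number 0 is the lowest. They slide out by themselves when the plate is pressed past about 35 mm.
- foot1_mid (a point): Middle of turned wooden foot 1 (a round furniture foot, a disc 30 mm wide and 16 mm high with a turned groove, lacquered smooth, 12 g). The three alike stand in single file in the chute behind the gate; number 0 is the lowest. They slide out by themselves when the plate is pressed past about 35 mm.
- foot2_mid (a point): Middle of turned wooden foot 2 (a round furniture foot, a disc 30 mm wide and 16 mm high with a turned groove, lacquered smooth, 12 g). The three alike stand in single file in the chute behind the gate; number 0 is the lowest. They slide out by themselves when the plate is pressed past about 35 mm.
- jar: Bystander: amber glass jar with steel lid, 68 mm wide, 90 mm high, on the bench on the other side of the feeder from the tray. Origin: centre of its underside.
- glue: Bystander: white glue bottle, 54 mm wide, 160 mm high, on the bench right of the chute. Origin: centre of its underside.

How it is judged (in metres and radians):
On the way, in this order (a step that is already met when the one before it is completed fails the run):
1. the tray stands level on the rest plate with the gate still closed (travel under 20 mm) and the three feet still in the chute (contact force between tray and rest above 0.5 N and z of tray in the frame of rest_top below 0.006 m and angle between tray's own z axis and vertical below 0.15 rad and x of each of foot0_mid, foot1_mid, foot2_mid in the frame of feeder above 0.07 m and value of joint rest below 0.02 m), for 0.06 s.
2. the three feet are in the tray while the gripper holds the tray down on the plate (x of foot0_mid in the frame of tray between -0.058 and 0.058 m and y of foot0_mid in the frame of tray between -0.055 and 0.055 m and z of foot0_mid in the frame of tray between 0 and 0.056 m and x of foot1_mid in the frame of tray between -0.058 and 0.058 m and y of foot1_mid in the frame of tray between -0.055 and 0.055 m and z of foot1_mid in the frame of tray between 0 and 0.056 m and x of foot2_mid in the frame of tray between -0.058 and 0.058 m and y of foot2_mid in the frame of tray between -0.055 and 0.055 m and z of foot2_mid in the frame of tray between 0 and 0.056 m and contact force between tray and rest above 0.5 N and z of tray in the frame of rest_top below 0.006 m and angle between tray's own z axis and vertical below 0.15 rad and contact force between the fingers and tray above 2 N and value of joint rest above 0.025 m), for 0.2 s.
At the end, for the whole second after the job is handed in: All three feet lie in the tray, the tray stands level (within 0.15 rad) on the rest plate, and the gripper still grips the tray (finger contact over 18 N) and through it keeps the plate pressed at 50 mm travel (44 to 56 mm), the robot touching the plate itself nowhere (x of foot0_mid in the frame of tray between -0.058 and 0.058 m and y of foot0_mid in the frame of tray between -0.055 and 0.055 m and z of foot0_mid in the frame of tray between 0 and 0.056 m and x of foot1_mid in the frame of tray between -0.058 and 0.058 m and y of foot1_mid in the frame of tray between -0.055 and 0.055 m and z of foot1_mid in the frame of tray between 0 and 0.056 m and x of foot2_mid in the frame of tray between -0.058 and 0.058 m and y of foot2_mid in the frame of tray between -0.055 and 0.055 m and z of foot2_mid in the frame of tray between 0 and 0.056 m and contact force between tray and rest above 0.5 N and z of tray in the frame of rest_top below 0.006 m and angle between tray's own z axis and vertical below 0.15 rad and contact force between the fingers and tray above 18 N and contact force between each of the arm, the fingers and rest below 0.5 N and value of joint rest between 0.044 and 0.056 m); the arm keeps its last pose, push and grip.
It fails at once if the jar or the glue bottle is moved by more than 30 mm (distance of any of jar, glue from where it was at the start of the episode above 0.03 m).
It also fails if it takes over 43 s, if anything falls off the work surface, if the arm or the gripper's body presses on something with over 40 N, if the wrist force passes 120 N, or if a joint passes its speed limit or range.

## Working session

There is one attempt and no reset: what is moved stays moved. The work goes in short steps, Python scripts to look and compute and a tool call to move; the robot and the scene stay as the last step left them, time stands still between calls to the robot, and variables do not carry over. Pictures are saved under pics/ and viewed, at most 10 in all, crops included, and the job is handed in when it is done.

```bash
ls; mkdir -p pics
```

Create h.py:
```python
import numpy as np, cv2
from plant import arm
def grab(n,f):
    im=arm.grab_frame(n); cv2.imwrite(f,cv2.cvtColor(im,cv2.COLOR_RGB2BGR)); return im
def ray(n,u,v):
    c=arm.calibration(n); M=np.array(c["mtx"]);k=c["k1"];T=np.array(c["extrinsics"])
    d=np.array([(u-M[0,2])/M[0,0],(v-M[1,2])/M[1,1]]);p=d.copy()
    for _ in range(30): p=d/(1+k*(p@p))
    return T[:3,3],T[:3,:3]@np.array([p[0],p[1],1])
def onz(n,u,v,z):
    o,d=ray(n,u,v); return o+d*(z-o[2])/d[2]
def proj(n,P):
    c=arm.calibration(n); M=np.array(c["mtx"]);T=np.array(c["extrinsics"])
    q=T[:3,:3].T@(np.array(P)-T[:3,3]);p=q[:2]/q[2];p=p*(1+c["k1"]*(p@p))
    return M[0,0]*p[0]+M[0,2],M[1,1]*p[1]+M[1,2]
def tri(*obs):
    A=np.zeros((3,3));b=np.zeros(3)
    for n,u,v in obs:
        o,d=ray(n,u,v);d=d/np.linalg.norm(d);Q=np.eye(3)-np.outer(d,d);A+=Q;b+=Q@o
    p=np.linalg.solve(A,b)
    return p,[round(float(np.linalg.norm(np.cross(p-ray(n,u,v)[0],ray(n,u,v)[1]/np.linalg.norm(ray(n,u,v)[1])))),4) for n,u,v in obs]
```

Run:
```python
from h import *
np.set_printoptions(precision=3,suppress=True)
for n in("side","top"):
    grab(n,f"pics/{n}0.png"); print(n,arm.calibration(n))
print(arm.observe())
```

```text
pics
plant.py
side {'mtx': array([[408.574,   0.   , 286.627],
       [  0.   , 408.574, 210.753],
       [  0.   ,   0.   ,   1.   ]]), 'k1': 0.0386205763595646, 'extrinsics': array([[ 0.745, -0.385,  0.544,  0.078],
       [-0.667, -0.447,  0.597, -0.56 ],
       [ 0.013, -0.807, -0.59 ,  0.668],
       [ 0.   ,  0.   ,  0.   ,  1.   ]])}
top {'mtx': array([[418.397,   0.   , 279.635],
       [  0.   , 418.397, 210.339],
       [  0.   ,   0.   ,   1.   ]]), 'k1': 0.008174879984871587, 'extrinsics': array([[-0.007, -0.993,  0.116,  0.473],
       [-1.   ,  0.009,  0.018, -0.021],
       [-0.018, -0.116, -0.993,  1.15 ],
       [ 0.   ,  0.   ,  0.   ,  1.   ]])}
{'time_s': 0.1, 'joints': array([61.731, 28.16 , 89.348,  0.   , 62.551, -6.052]), 'qvel': array([ 0.002, -0.169, -0.101, -0.033, -0.062, -0.006]), 'tau': array([  0.002, -61.944, -26.203,  -0.   ,   0.003,  -0.   ]), 'tool_pos': array([0.236, 0.578, 0.231]), 'eef_rot': array([-179.942,   -0.006,  157.784]), 'force': array([-0.554,  0.707, -0.012]), 'wrist_torque': array([-0.036,  0.008,  0.019]), 'grip_force': 0.0, 'finger_gap': 1.0014602298753552}
```

View pics/side0.png

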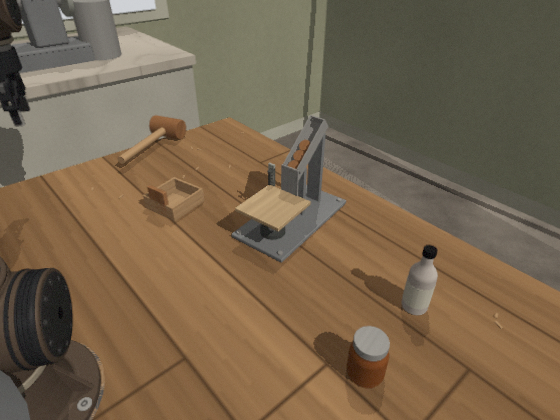

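View pics/top0.png

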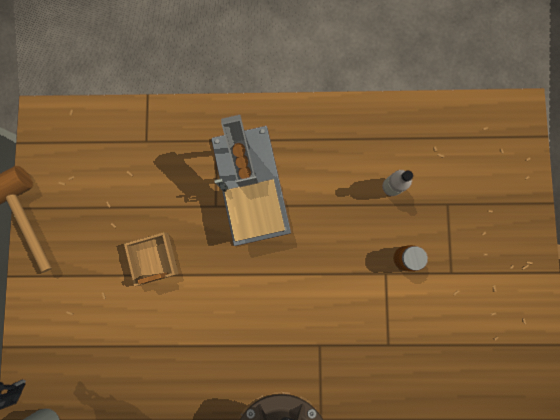

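The side view shows the tray at about (175,197), the plate at (272,206) and the gate at (292,180). The top view shows the tray at about (149,259), the plate at (256,210), and the jar and bottle far to the right. I'll enlarge both views to pick corners.

Run:
```python
import cv2
for n,x,y in(("top",110,145),("side",140,120)):
    im=cv2.imread(f"pics/{n}0.png")[y:y+150,x:x+200]
    cv2.imwrite(f"pics/{n}c.png",cv2.resize(im,None,fx=4,fy=4,interpolation=cv2.INTER_CUBIC))
```

```text
(no output)
```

View pics/topc.png

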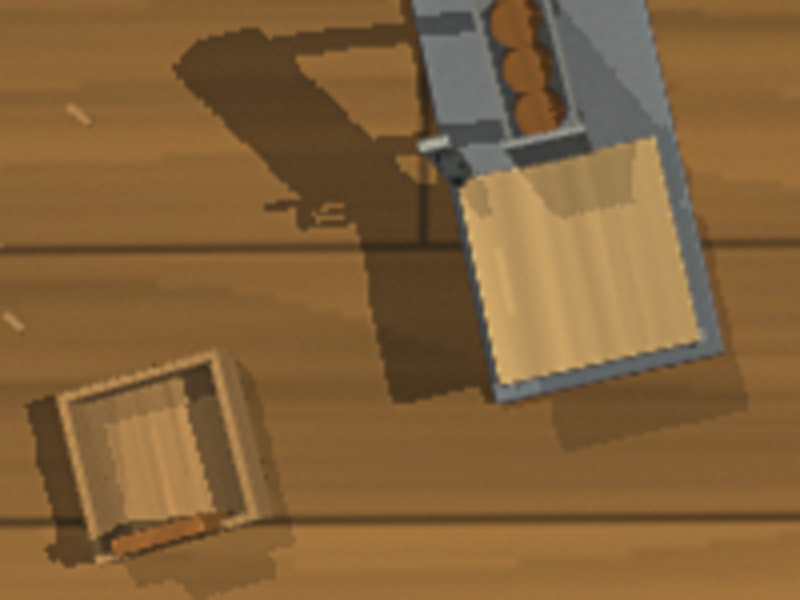

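View pics/sidec.png

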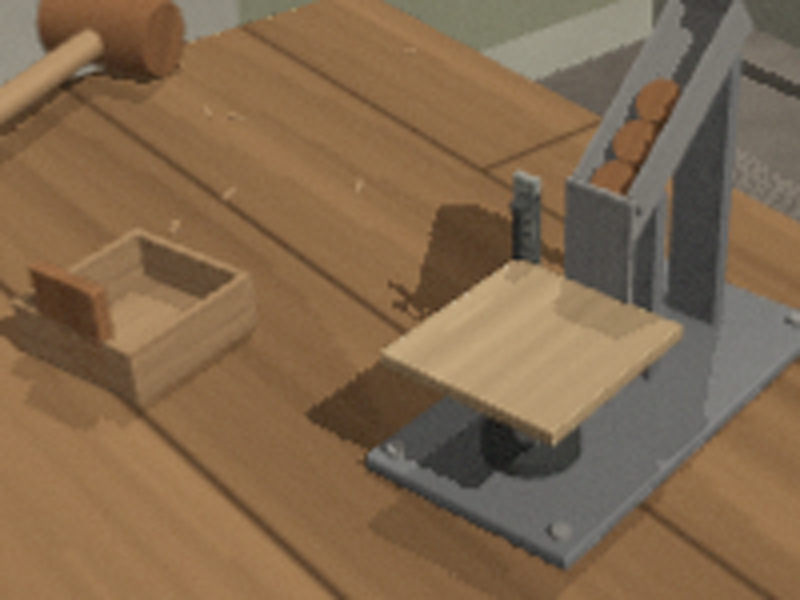

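The enlargements show the tray rim, tab top, plate corners and gate top edge clearly in both views. I'll triangulate those corners.

Run:
```python
from h import *
np.set_printoptions(precision=4,suppress=True)
S=lambda u,v:("side",140+(u-1.5)/4,120+(v-1.5)/4)
T=lambda u,v:("top",110+(u-1.5)/4,145+(v-1.5)/4)
P={"rimFL":(S(139,230),T(60,397)),"rimFR":(S(251,279),T(217,350)),"rimNR":(S(133,352),T(252,516)),
"tabL":(S(32,268),T(110,555)),"tabR":(S(108,300),T(216,525)),
"plFL":(S(513,262),T(460,183)),"plFR":(S(683,327),T(658,137)),"plNR":(S(555,435),T(702,342)),"plNL":(S(382,353),T(500,388)),
"gL":(S(567,181),T(510,150)),"gR":(S(634,196),T(585,130))}
R={k:tri(*v) for k,v in P.items()}
for k,(p,e) in R.items(): print(k,p,e[0])
g=lambda k,z:onz(*P[k][1],z)[:2]
def ang(a,b): d=b-a; return np.degrees(np.arctan2(d[1],d[0]))
# plate from top on z=.095
F=[g(k,.095) for k in("plFL","plFR","plNR","plNL")]
c=sum(F)/4; ax=(F[0]+F[1]-F[2]-F[3])/2; yw=np.arctan2(ax[1],ax[0])
print("plate",c,np.linalg.norm(ax),np.degrees(yw),ang(F[1],F[0])-90, ang(F[2],F[3])-90,"rest centre",c-.003*np.array([np.cos(yw),np.sin(yw)]))
Fs=[onz(*P[k][0],.095)[:2] for k in("plFL","plFR","plNR","plNL")]; print("plate side",sum(Fs)/4)
t=[onz(*P[k][1],.042)[:2] for k in("rimFL","rimFR","rimNR")]; print("tray top",t,(t[0]+t[2])/2,ang(t[1],t[0])-90,ang(t[2],t[1]))
t=[onz(*P[k][0],.042)[:2] for k in("rimFL","rimFR","rimNR")]; print("tray side",t,(t[0]+t[2])/2,ang(t[1],t[0])-90,ang(t[2],t[1]))
a=arm.observe();print(a["tool_pos"],a["eef_rot"])
```

```text
rimFL [0.5183 0.4098 0.042 ] 0.0012
rimFR [0.5483 0.3077 0.0376] 0.0004
rimNR [0.4398 0.28   0.0407] 0.002
tabL [0.417  0.3606 0.0758] 0.0019
tabR [0.4355 0.2931 0.0768] 0.0019
plFL [0.6492 0.1388 0.0919] 0.0013
plFR [0.678  0.011  0.0945] 0.0005
plNR [ 0.5475 -0.0171  0.0945] 0.0011
plNL [0.52   0.1102 0.0948] 0.0017
gL [0.6572 0.0969 0.1676] 0.0
gR [0.6687 0.0509 0.173 ] 0.0011
plate [0.5983 0.0608] 0.13406469145857344 11.492072848359763 12.687395941044329 12.369227147995488 rest centre [0.5953 0.0602]
plate side [0.5978 0.0593]
tray top [array([0.5173, 0.4105]), array([0.5476, 0.3066]), array([0.4382, 0.2807])] [0.4777 0.3456] 16.293336480993204 13.326273558910799
tray side [array([0.5193, 0.4089]), array([0.5453, 0.3014]), array([0.4406, 0.2769])] [0.4799 0.3429] 13.621506074541045 13.173471035620787
[0.2362 0.5784 0.2308] [-179.9416   -0.0063  157.7835]
```

Add to h.py:
```python
from scipy.spatial.transform import Rotation as R_
def delta(P,yaw):
    """shift and turn in tool axes to bring the TCP to P, pointing down, tool y along yaw"""
    s=arm.observe();R=R_.from_euler("xyz",s["eef_rot"],degrees=True)
    G=R_.from_euler("xyz",[180,0,yaw+90],degrees=True)
    print("shift",(R.inv().apply(np.array(P)-s["tool_pos"])).round(4),"turn",(R.inv()*G).as_rotvec(degrees=True).round(2))
```

```bash
python3 -c "
from h import *
delta([.428,.330,.150],14)"
```

```text
shift [-0.2715 -0.1574  0.0809] turn [-6.000e-02  2.000e-02  5.378e+01]
```

shift_gripper([
  [[-0.034,-0.02,0.01],[0,0,6.7]],
  [[-0.068,-0.039,0.02],[0,0,13.4]],
  [[-0.102,-0.059,0.03],[0,0,20.2]],
  [[-0.136,-0.079,0.04],[0,0,26.9]],
  [[-0.17,-0.098,0.05],[0,0,33.6]],
  [[-0.204,-0.118,0.061],[0,0,40.3]],
  [[-0.238,-0.138,0.071],[0,0,47]],
  [[-0.2715,-0.1574,0.0809],[0,0,53.8]],
  [[-0.2715,-0.1574,0.0809],[0,0,53.8]],
  [[-0.2715,-0.1574,0.0809],[0,0,53.8]],
  [[-0.2715,-0.1574,0.0809],[0,0,53.8]],
], jaw=1.0)

```text
time_s: 1.02
tool_pos: [0.428, 0.3303, 0.1503]
eef_rot: [-180.0, -0.0, 104.0]
force: [-0.5, 0.0, 0.3]
finger_gap: 1.004
grip_force: 0.0
```

Run:
```python
from h import *
grab("side","pics/s1.png");grab("top","pics/t1.png")
a=cv2.imread("pics/s1.png")[130:280,100:300];b=cv2.imread("pics/t1.png")[180:330,70:270]
cv2.imwrite("pics/c1.png",cv2.resize(np.vstack([a,b]),None,fx=2,fy=2,interpolation=cv2.INTER_CUBIC))
delta([.428,.330,.045],14)
```

```text
shift [-1.200e-03  1.000e-04  1.056e-01] turn [ 0.02 -0.01  0.11]
```

View pics/c1.png

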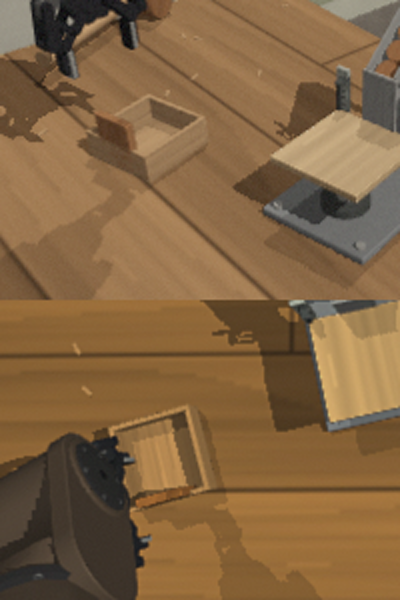

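The side view shows the fingertips at about (133,165) and (165,150), straddling the point above the tab along tray x. Nothing is in the way, so I'll descend, slowing at the end.

```bash
python3 -c "
from h import *
print(proj('side',[.428,.33,.15]))"
```

```text
(np.float64(151.05524378355938), np.float64(165.10499934276422))
```

shift_gripper([
  [[-0.0005,0,0.02],[0,0,0]],
  [[-0.001,0,0.045],[0,0,0]],
  [[-0.001,0,0.07],[0,0,0]],
  [[-0.001,0,0.09],[0,0,0]],
  [[-0.001,0,0.1],[0,0,0]],
  [[-0.001,0,0.1055],[0,0,0]],
  [[-0.001,0,0.1055],[0,0,0]],
], jaw=1.0)

```text
time_s: 1.7
tool_pos: [0.4279, 0.3298, 0.0445]
eef_rot: [-180.0, 0.0, 104.1]
force: [-0.2, -0.2, 0.3]
finger_gap: 0.998
grip_force: 0.0
```

shift_gripper([
  [[0,0,0],[0,0,0]],
  [[0,0,0],[0,0,0]],
  [[0,0,0],[0,0,0]],
  [[0,0,0],[0,0,0]],
  [[0,0,0],[0,0,0]],
  [[0,0,0],[0,0,0]],
  [[0,0,0],[0,0,0]],
  [[0,0,0],[0,0,0]],
  [[0,0,0],[0,0,0]],
  [[0,0,0],[0,0,0]],
], jaw=0.0, grip_n=60)

```text
time_s: 2.53
tool_pos: [0.4287, 0.3294, 0.0454]
eef_rot: [179.9, -0.0, 104.0]
force: [-0.5, 0.3, 6.0]
finger_gap: 0.132
grip_force: 59.6
```

shift_gripper([
  [[0,0,-0.01],[0,0,0]],
  [[0,0,-0.025],[0,0,0]],
  [[0,0,-0.05],[0,0,0]],
  [[0,0,-0.085],[0,0,0]],
  [[0,0,-0.12],[0,0,0]],
  [[0,0,-0.145],[0,0,0]],
  [[0,0,-0.155],[0,0,0]],
  [[0,0,-0.155],[0,0,0]],
], jaw=0.0, grip_n=120)

```text
time_s: 3.2
tool_pos: [0.4288, 0.3295, 0.202]
eef_rot: [179.8, -0.1, 104.0]
force: [0.4, -0.5, -3.1]
finger_gap: 0.124
grip_force: 117.2
```

Run:
```python
from h import *
print(tri(("side",140+527/4,120+176/4),("top",110+433/4,145+145/4)))
yw=np.radians(12.2); u=np.array([np.cos(yw),np.sin(yw)])
rc=np.array([.5951,.0595]); print("target tab",rc+(-.052+.003)*u)
grab("side","pics/s2.png");grab("top","pics/t2.png")
a=cv2.imread("pics/s2.png")[70:270,60:340];b=cv2.imread("pics/t2.png")[150:350,60:340]
cv2.imwrite("pics/c2.png",cv2.resize(np.hstack([a,b]),None,fx=1.42,fy=1.42,interpolation=cv2.INTER_CUBIC))
delta(np.r_[rc+(-.052-.012)*u,.200],12.2)
```

```text
(array([0.66480218, 0.14479018, 0.14642544]), [0.0013, 0.0013])
target tab [0.54720662 0.04914508]
shift [-0.2999  0.0333 -0.0011] turn [-0.08  0.02  1.78]
```

View pics/c2.png

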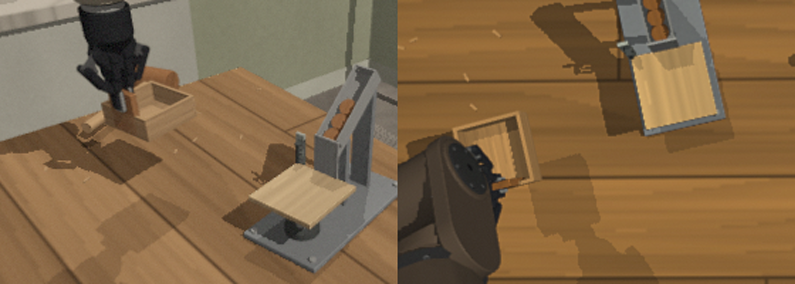

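The tray is held level at about (150,105) in the left half, and the path to the plate at (300,195) is clear. I'll move it over the plate, about 15 mm short of the final position.

shift_gripper([
  [[-0.015,0.002,0],[0,0,0.1]],
  [[-0.04,0.005,0],[0,0,0.3]],
  [[-0.07,0.008,0],[0,0,0.5]],
  [[-0.1,0.011,0],[0,0,0.7]],
  [[-0.13,0.015,0],[0,0,0.9]],
  [[-0.16,0.018,0],[0,0,1.1]],
  [[-0.19,0.021,0],[0,0,1.3]],
  [[-0.22,0.025,0],[0,0,1.5]],
  [[-0.25,0.028,0],[0,0,1.7]],
  [[-0.275,0.031,0],[0,0,1.8]],
  [[-0.29,0.032,0],[0,0,1.8]],
  [[-0.3,0.0333,0],[0,0,1.8]],
  [[-0.3,0.0333,0],[0,0,1.8]],
  [[-0.3,0.0333,0],[0,0,1.8]],
])

```text
time_s: 4.47
tool_pos: [0.5327, 0.0464, 0.1987]
eef_rot: [-179.9, -0.0, 102.1]
force: [0.5, 0.9, -2.9]
finger_gap: 0.123
grip_force: 117.1
```

Run:
```python
from h import *
grab("side","pics/s3.png");grab("top","pics/t3.png")
a=cv2.imread("pics/s3.png")[70:270,200:360];b=cv2.imread("pics/t3.png")[110:310,180:340]
cv2.imwrite("pics/c3.png",cv2.resize(np.hstack([a,b]),None,fx=2.5,fy=2.5,interpolation=cv2.INTER_CUBIC))
delta([.5472,.0491,.155],12.2)
delta([.5472,.0491,.139],12.2)
```

```text
shift [-0.0011  0.0147  0.0443] turn [-0.06 -0.03  0.02]
shift [-0.0011  0.0147  0.0603] turn [-0.06 -0.03  0.02]
```

View pics/c3.png

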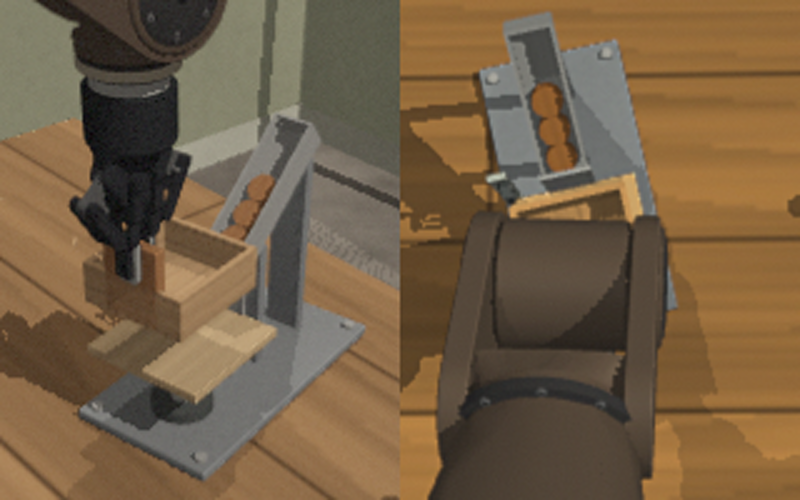

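The tray hangs level over the plate, short of the gate. Its far rim corners in the top view are at about (224,195) and (274,181). I'll check its yaw and sideways offset from them.

Run:
```python
from h import *
np.set_printoptions(precision=4,suppress=True)
im=cv2.imread("pics/t3.png")
a=onz("top",224,195.2,.196)[:2];b=onz("top",274.2,180.8,.196)[:2]
d=a-b;print(a,b,np.linalg.norm(d),np.degrees(np.arctan2(d[1],d[0]))-90)
yw=np.radians(12.2);R=np.array([[np.cos(yw),np.sin(yw)],[-np.sin(yw),np.cos(yw)]])
print("far wall mid in feeder",R@((a+b)/2-[.5951,.0595]))
# chute direction: base plate corner bolts/floor edge from top view
p=onz("top",180+(505-400)/2.5,110+25/2.5,.238+.02)[:2];q=onz("top",180+(545-400)/2.5,110+180/2.5,.16)[:2];e=p-q;print("chute side yaw",np.degrees(np.arctan2(e[1],e[0])))
```

```text
[0.6215 0.1237] [0.6541 0.0075] 0.12068730605272994 15.656354648208492
far wall mid in feeder [ 0.043  -0.0031]
chute side yaw 11.406248361283737
```

shift_gripper([
  [[0,0.003,0.008],[0,0,0]],
  [[-0.001,0.008,0.022],[0,0,0]],
  [[-0.001,0.013,0.036],[0,0,0]],
  [[-0.001,0.0147,0.044],[0,0,0]],
  [[-0.001,0.0147,0.049],[0,0,0]],
  [[-0.001,0.0147,0.053],[0,0,0]],
  [[-0.001,0.0147,0.056],[0,0,0]],
  [[-0.001,0.0147,0.058],[0,0,0]],
  [[-0.001,0.0147,0.06],[0,0,0]],
  [[-0.001,0.0147,0.06],[0,0,0]],
  [[-0.001,0.0147,0.06],[0,0,0]],
])

```text
time_s: 5.48
tool_pos: [0.5479, 0.0483, 0.1405]
eef_rot: [180.0, 0.0, 102.2]
force: [-0.5, 0.3, 0.6]
finger_gap: 0.122
grip_force: 117.7
```

Run:
```python
from h import *
grab("side","pics/s4.png");grab("top","pics/t4.png")
a=cv2.imread("pics/s4.png")[110:260,220:350];b=cv2.imread("pics/t4.png")[130:280,200:330]
cv2.imwrite("pics/c4.png",cv2.resize(np.hstack([a,b]),None,fx=3,fy=3,interpolation=cv2.INTER_CUBIC))
```

```text
(no output)
```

View pics/c4.png

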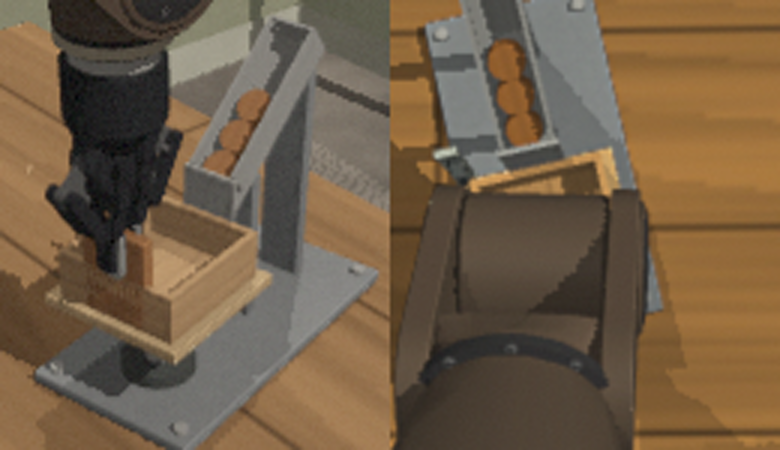

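The tray is flat on the plate, close to the gate, with the feet still in the chute. The plate now carries about 3.5 N. Next I'll press down 50 mm.

shift_gripper([
  [[0,0,0.005],[0,0,0]],
  [[0,0,0.011],[0,0,0]],
  [[0,0,0.018],[0,0,0]],
  [[0,0,0.026],[0,0,0]],
  [[0,0,0.034],[0,0,0]],
  [[0,0,0.042],[0,0,0]],
  [[0,0,0.048],[0,0,0]],
  [[0,0,0.051],[0,0,0]],
  [[0,0,0.051],[0,0,0]],
  [[0,0,0.051],[0,0,0]],
  [[0,0,0.051],[0,0,0]],
  [[0,0,0.051],[0,0,0]],
  [[0,0,0.051],[0,0,0]],
  [[0,0,0.051],[0,0,0]],
  [[0,0,0.051],[0,0,0]],
  [[0,0,0.051],[0,0,0]],
], jaw=0.0, grip_n=120)

```text
time_s: 6.92
tool_pos: [0.5482, 0.0483, 0.09]
eef_rot: [179.9, 0.0, 102.2]
force: [-3.2, 0.7, 12.4]
finger_gap: 0.122
grip_force: 119.4
```

Run:
```python
from h import *
grab("side","pics/s5.png");grab("top","pics/t5.png")
a=cv2.imread("pics/s5.png")[110:260,220:350];b=cv2.imread("pics/t5.png")[130:280,200:330]
cv2.imwrite("pics/c5.png",cv2.resize(np.hstack([a,b]),None,fx=3,fy=3,interpolation=cv2.INTER_CUBIC))
```

```text
(no output)
```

View pics/c5.png

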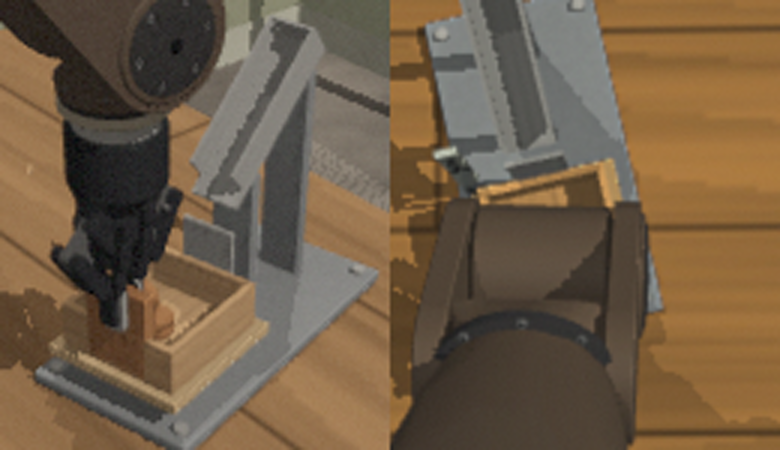

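The chute is empty and the gate is down. The TCP fell 50.5 mm and the force of about 15.3 N matches 50 mm of travel. I'll use the last picture, an enlargement of the tray, to count the feet.

Run:
```python
from h import *
im=grab("side","pics/s6.png")
c=cv2.cvtColor(im,cv2.COLOR_RGB2BGR)[185:255,235:315]
cv2.imwrite("pics/c6.png",cv2.resize(c,None,fx=8,fy=8,interpolation=cv2.INTER_CUBIC))
for t in(.05,.045,.04,.055):
    yw=np.radians(12.2);u=np.array([np.cos(yw),np.sin(yw)]);n=np.array([-u[1],u[0]])
    P=np.array([.5951,.0595])+.070*u
    print(t,[np.round(proj("side",np.r_[P+s*.025*n,.168-t]),1) for s in(1,-1)])
s=arm.observe();print(s["force"],s["tool_pos"],s["grip_force"])
```

```text
0.05 [array([281.1, 181.6]), array([297.3, 188.1])]
0.045 [array([281.1, 179.9]), array([297.4, 186.4])]
0.04 [array([281.1, 178.2]), array([297.5, 184.7])]
0.055 [array([281.1, 183.3]), array([297.3, 189.8])]
[-3.01941191  0.54844202 11.2704939 ] [0.5482136  0.04829541 0.09003065] 119.37793083801125
```

View pics/c6.png

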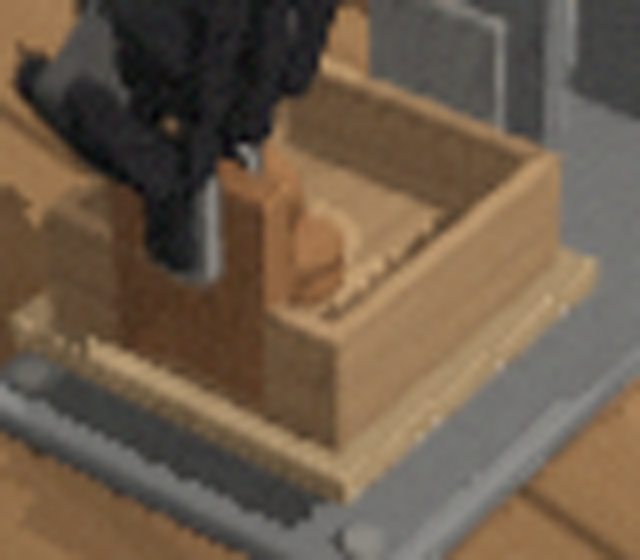

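Gate top at (281.7,181.7) matches 50 mm of travel. One foot is visible in the tray and a second shows behind the tab. The third would be hidden by the tab, so I'll check numerically that none has landed outside the tray.

Run:
```python
import cv2,numpy as np
for n,a,b in(("side","side0","s6"),("top","top0","t5")):
    A,B=(cv2.imread(f"pics/{x}.png") for x in(a,b))
    H=cv2.cvtColor(A,cv2.COLOR_BGR2HSV)
    px=H[120+150//1//4,140] if 0 else H[154,298] if n=="side" else H[162,240]
    print(n,"foot hsv",px)
    for nm,I in((a,A),(b,B)):
        h=cv2.cvtColor(I,cv2.COLOR_BGR2HSV).astype(int)
        m=((abs(h[...,0]-px[0])<=2)&(abs(h[...,1]-px[1])<=25)&(abs(h[...,2]-px[2])<=45)).astype(np.uint8)
        k,_,s,c=cv2.connectedComponentsWithStats(m)
        print(nm,[(c[i].round().astype(int).tolist(),int(s[i,4])) for i in range(1,k) if s[i,4]>=12])
```

```text
side foot hsv [ 13 144 133]
side0 [([274, 296], 88647), ([299, 153], 221)]
s6 [([273, 300], 78738), ([282, 167], 257), ([268, 218], 276), ([170, 240], 104), ([330, 389], 19), ([337, 389], 17), ([334, 401], 41), ([340, 404], 12), ([346, 413], 56)]
top foot hsv [ 14 171 127]
top0 [([287, 258], 138247), ([241, 160], 315), ([4, 391], 14)]
t5 [([311, 237], 112921), ([192, 240], 25), ([391, 253], 15), ([23, 351], 29), ([12, 370], 123), ([3, 410], 89)]
```

Run:
```python
from h import *
grab("top","pics/t6.png")
for a,b in(("s4","s6"),("t4","t6")):
    d=cv2.absdiff(cv2.imread(f"pics/{a}.png"),cv2.imread(f"pics/{b}.png")).max(2)
    m=cv2.morphologyEx((d>18).astype(np.uint8),cv2.MORPH_OPEN,np.ones((2,2)))
    k,_,s,c=cv2.connectedComponentsWithStats(m)
    print(a,[s[i].tolist() for i in range(1,k) if s[i,4]>=10])
# orange hue inside the tray, side view: foot-coloured pixels versus tray wood
I=cv2.cvtColor(cv2.imread("pics/s6.png"),cv2.COLOR_BGR2HSV)[202:226:2,262:292:2]
print(I[...,1])
```

```text
s4 [[0, 0, 5, 13, 43], [14, 0, 5, 2, 10], [21, 0, 3, 4, 10], [42, 0, 14, 6, 55], [26, 0, 65, 180, 3792], [125, 0, 4, 4, 11], [181, 0, 116, 118, 3156], [130, 6, 4, 4, 10], [20, 12, 3, 5, 10], [175, 12, 6, 7, 21], [20, 24, 5, 3, 12], [23, 24, 5, 9, 18], [145, 24, 167, 228, 7070], [49, 28, 4, 4, 10], [0, 39, 47, 163, 2420], [14, 43, 4, 4, 11], [216, 63, 5, 10, 38], [206, 74, 12, 7, 40], [5, 91, 4, 3, 10], [262, 114, 5, 6, 13], [242, 136, 9, 10, 47], [56, 169, 20, 6, 69], [79, 174, 5, 2, 10], [126, 176, 58, 7, 270], [186, 183, 10, 8, 35], [25, 190, 7, 21, 56], [16, 201, 50, 76, 517], [212, 200, 17, 10, 93], [113, 204, 22, 3, 44], [146, 209, 45, 7, 223], [20, 217, 4, 9, 22], [189, 216, 37, 18, 238], [204, 219, 5, 2, 10], [17, 231, 3, 5, 12], [14, 238, 3, 7, 14], [251, 240, 5, 4, 11], [235, 249, 4, 4, 10], [288, 253, 10, 10, 22], [236, 254, 13, 17, 86], [265, 266, 19, 11, 90], [238, 274, 4, 5, 12], [223, 280, 13, 9, 52], [214, 288, 9, 9, 30], [204, 296, 9, 8, 31], [272, 307, 5, 5, 16], [263, 310, 5, 4, 12], [185, 313, 10, 8, 27], [213, 314, 19, 21, 163], [209, 321, 66, 67, 425], [206, 325,
[... 1084 characters left out ...]
9 111]
 [ 74  27  21 134 121 111 121 112 116 118 107 115 114 110 115]
 [133 142  83 137 138 122 113 114 115 113 113 116 121 109 119]
 [ 69 137 138 140 134 130 112 109 106 108 107 112 115 109 119]
 [ 55 133 146 141 141 143 109 110 109 106 108 106 109 112 119]
 [ 53 153 144 143 141 143 127 117 107 109 106 107 107 106 116]
 [ 58 142 149 136 138 134 135 135 104 106 108 106 107 110 108]
 [ 41 146 151 137 142 138 139 137 104 106 105 105 113 106 104]
 [ 39 152 139 133 139 135 138 142 111 100 103 116 104 107 110]
 [116 144 142 136 138 149 143 141 105 102 108 105 106 109 109]
 [149 150 133 146 130 147 147 114 111 111 105 107 107 109 107]
 [140 150 142 124 109 106 107 111 108 104 107 105 108 111 110]]
```

```bash
python3 -c "
from plant import arm
print(arm.job_done())"
```

```text
the job is handed in; nothing more can be done
None
```

I handed the job in with the tray still gripped (about 119 N) and pressed down about 50 mm on the plate, and the chute empty; I could see two feet in the tray, the third I assume is behind the tab, and the jar and glue bottle were never approached.

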